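Run the sample vials up to the reader stop and shut the gate

TASK

Get the vial sampler ready for its run: push the whole row of five sample vials along its white lane towards the reader until they are fully home, the first one against the rubber stop and the rest touching behind it. Then push the red retaining gate fully shut across the lane behind the last vial. Only push, gently, with the shut fingertips: do not pinch, lift or tip anything, and leave the other things on the bench where they are.

Things in the scene. Friction and masses are not known exactly. Their poses are not given: they have to be found in the camera images.
- sampler: Vial sampler, fixed. Origin on the bench top (z = 0) below the lane's centre line; x runs along the lane in the feed direction, y across it to the side of the gate's pivot, z up. Lane 28.4 wide, floor 10 above the bench, between two white rails 8 thick with tops 24 above the bench. Lane from x = -138 (open rear) to the stop at x = 120. Solid, bolted down
- stop_face (a point): centre of the rubber stop's face at lane-floor height (sampler x = 120, y = 0, z = 10), axes as the sampler's. Five touching vials fill the last 134 before it. Black optical blocks, 62 high, stand outside both rails over the last 26; the white reader housing behind the stop is 72 long, 70 wide, 78 high
- gate_pivot (a point): point on the gate's upright pivot axis, half-way up the arm (sampler x = -19.5, y = 40, 33 above the bench); axes as the sampler's, they do not turn with the gate
- gate_pin (a point): middle of the thumb pin near the free end of the gate arm, 58 from the pivot axis (40 above the bench); steel pin 10 dia with black 13 dia cap, top 53.5 above the bench; moves with the gate
- gate (a joint): angle of the red gate (rad). 0 = open: arm points from the pivot to the sampler's -x, beside the lane. Grows anticlockwise seen from above as it closes, to a hard end at 1.571: arm straight across the lane (to -y), 2.5 behind a row that is fully home. Arm 6 thick, 26.5 to 38.5 above the bench, reaches 62 from the axis. Stays where left; about 0.5 N at the pin moves it
- sample_0: one of five sample vials with screw caps in a row in the lane (caps red, blue, green, orange, blue, in any order); 26.8 dia, 68 high, 25 to 42 g. Origin: centre of its underside, z up. The row starts with neighbours touching or within 1 of it, 40 to 95 short of home. Push low, fingertips just above the rails, to keep them upright
- sample_1: one of five sample vials with screw caps in a row in the lane (caps red, blue, green, orange, blue, in any order); 26.8 dia, 68 high, 25 to 42 g. Origin: centre of its underside, z up. The row starts with neighbours touching or within 1 of it, 40 to 95 short of home. Push low, fingertips just above the rails, to keep them upright
- sample_2: one of five sample vials with screw caps in a row in the lane (caps red, blue, green, orange, blue, in any order); 26.8 dia, 68 high, 25 to 42 g. Origin: centre of its underside, z up. The row starts with neighbours touching or within 1 of it, 40 to 95 short of home. Push low, fingertips just above the rails, to keep them upright
- sample_3: one of five sample vials with screw caps in a row in the lane (caps red, blue, green, orange, blue, in any order); 26.8 dia, 68 high, 25 to 42 g. Origin: centre of its underside, z up. The row starts with neighbours touching or within 1 of it, 40 to 95 short of home. Push low, fingertips just above the rails, to keep them upright
- sample_4: one of five sample vials with screw caps in a row in the lane (caps red, blue, green, orange, blue, in any order); 26.8 dia, 68 high, 25 to 42 g. Origin: centre of its underside, z up. The row starts with neighbours touching or within 1 of it, 40 to 95 short of home. Push low, fingertips just above the rails, to keep them upright
- spare_vial: capped sample vial, blue cap, 27 dia x 68, standing free on the bench; leave alone
- ph_pen: yellow and grey pH pen, 30x149x20, lying on the bench; leave alone
- marker: white marker pen with black cap, 18x135x18; leave alone
- forceps: steel forceps, 18x138x10; leave alone
- air_stone: blue air stone, 25x58x25; leave alone
- refractometer: black and blue hand refractometer, 32x192x32; leave alone
- scissors: scissors with blue handles, 87x199x9; leave alone
- screwdriver: red-handled screwdriver, 25x173x25; leave alone
Mind the look-alikes: they are no part of the job. What is shaped like the sample_1 but yellow is not meant.

How it is judged (in metres and radians):
On the way, in this order (a step that is already met when the one before it is completed fails the run):
1. all five vials are home in the lane while the gate is still open (x of each of sample_0, sample_1, sample_2, sample_3, sample_4 in the frame of sampler above -0.0041 m and y of sample_0 in the frame of sampler between -0.005 and 0.005 m and height (world z) of each of sample_0, sample_1, sample_2, sample_3, sample_4 below 0.014 m and angle between each of sample_0, sample_1, sample_2, sample_3, sample_4's own z axis and vertical below 0.12 rad and linear speed of each of sample_0, sample_1, sample_2, sample_3, sample_4 below 0.02 m/s and y of sample_1 in the frame of sampler between -0.005 and 0.005 m and y of sample_2 in the frame of sampler between -0.005 and 0.005 m and y of sample_3 in the frame of sampler between -0.005 and 0.005 m and y of sample_4 in the frame of sampler between -0.005 and 0.005 m and value of joint gate below 0.8 rad), for 0.2 s.
2. the gate is shut behind the last vial (value of joint gate above 1.47 rad), for 0.2 s.
At the end, for the whole second after the job is handed in: All five vials stand upright in the lane (tilt under 0.12 rad, feet within 4 mm of the lane floor, within 5 mm of the lane's middle), at rest, packed against the stop with at most 3.5 mm of gaps in total, and the gate is shut (at least 1.47 rad) (x of each of sample_0, sample_1, sample_2, sample_3, sample_4 in the frame of sampler above -0.0041 m and y of sample_0 in the frame of sampler between -0.005 and 0.005 m and height (world z) of each of sample_0, sample_1, sample_2, sample_3, sample_4 below 0.014 m and angle between each of sample_0, sample_1, sample_2, sample_3, sample_4's own z axis and vertical below 0.12 rad and linear speed of each of sample_0, sample_1, sample_2, sample_3, sample_4 below 0.02 m/s and y of sample_1 in the frame of sampler between -0.005 and 0.005 m and y of sample_2 in the frame of sampler between -0.005 and 0.005 m and y of sample_3 in the frame of sampler between -0.005 and 0.005 m and y of sample_4 in the frame of sampler between -0.005 and 0.005 m and value of joint gate above 1.47 rad and velocity of joint gate below 0.05 rad/s); the robot touches nothing.
It fails at once if a sample vial is lifted or carried (its foot more than 8 mm above the lane floor) (height (world z) of any of sample_0, sample_1, sample_2, sample_3, sample_4 above 0.018 m).
It fails at once if a sample vial is tipped over (angle between any of sample_0, sample_1, sample_2, sample_3, sample_4's own z axis and vertical above 0.5 rad).
It fails at once if a vial or the gate is squeezed or rammed by the fingers (over 40 N) (contact force between the fingers and sample_0 above 40 N or contact force between the fingers and sample_1 above 40 N or contact force between the fingers and sample_2 above 40 N or contact force between the fingers and sample_3 above 40 N or contact force between the fingers and sample_4 above 40 N or contact force between the fingers and gate above 40 N).
It fails at once if another thing on the bench is pushed about (more than 15 mm) (distance of any of spare_vial, ph_pen, marker, forceps, air_stone, refractometer, scissors, screwdriver from where it was at the start of the episode above 0.015 m).
It also fails if it takes over 51 s, if anything falls off the work surface, if the arm or the gripper's body presses on something with over 40 N, if the wrist force passes 120 N, or if a joint passes its speed limit or range.

ROBOT

A 6-joint arm with a two-finger parallel gripper is mounted at the origin on a cart in front of the work surface, level with it; the furniture and walls round the work are solid. World frame = base frame: x ahead of the robot, y to its left, z up, the work surface at z = 0. Lengths are in mm, angles in rad, forces in N, time in s.
With the tool pointing down it reaches from about 350 to 800 mm from the base axis. Payload 7.3 kg.
Tool frame: the origin (TCP) lies on the mounting face of the last link; the fingertips stand 173 mm ahead of it and the grasp point (between the pads) lies bot.grip_point_offset ahead of it (bot.grip_point_offset is the distance from the TCP to the grasp point, in mm); z points along the fingers, y is the direction in which the jaws open and shut (so a half turn about z gives the same grasp; the last joint's range is limited). The gripper opens to 85 mm and grips with 20 to 120 N. Pads are 22 mm wide; open, the fingers measure 114 mm over their backs; the gripper's body (76 mm by 85 mm) begins 54 mm behind the grasp point. The pads swing forward as they close: fully open they stand 13 mm farther back than shut.
Start: joints at [1.19, 0.342, 1.524, -0, 1.275, -0.146], TCP at [122.118, 510.603, 404.722] pointing down, gripper open.
Joint ranges: [-2.53, 2.53], [-0.77, 2.02], [0.04, 2.7], [-1, 4.14], [0.28, 2.66], [-3.11, 3.11]. Speed limits (rad/s): [2.57, 2.57, 3.14, 3.14, 3.14, 3.14].

INTERFACE

Orientations are given as a unit quaternion [x, y, z, w].
In Python, from bench import bot gives the robot as it stands.
- The arm moves only by the tool drive_tool, never from a script. Its argument "motion" is a list of rows, each an object of numbers: "tx", "ty", "tz": the shift along the tool's x, y, z in m; "spin": the turn about the tool's z in degrees; "hand": the opening, from 0 (shut) to 1 (fully open). A call has 1 to 5 rows; each row shifts and turns the commanded pose from where the row before left it, along the tool's axes as they then stand; what a row does not reach is not made up. A row lasts 1/8 s, in which the tool goes at most 62.5 mm and 10.7 degrees, less where a joint would pass 70% of its speed; a pose out of reach is approached as far as the arm can. A call with a gripper value outside its range is refused whole. The fingers move at their own pace and stop on an object; "force" is the grip in N (left out, the last holds). Time passes only in rows, so rows that do not move let the fingers close. It gives the time, the measured TCP pose, the force and the opening at its end, in the units of the state.
- bot.observe(): the state, without advancing time (a new reading comes with each control period).
- bot.snapshot(name): name is "scene" or "top"; returns the picture (480x640x3 uint8, red, green, blue); there is no depth.
- bot.get_calibration(name): a dict with "intrinsics" (3x3 intrinsics, pixels), "R" (3x3) and "t" (3): a world point X has camera coordinates R X + t. Camera axes: x right, y down, z forward; pixel columns grow to the right and rows downward; lengths in mm; the calibration is good to about 2 mm. A picture is of the moment at which its call begins. get_calibration takes no time and is no camera call.
- bot.close_job(): hands the job in, once; it reports no verdict.
The state is a dict: "clock": time; "joint_positions": joint angles; "dq": joint speeds; "joint_torque": joint torques, N m; "eef_pos": TCP position; "tcp_rot": TCP orientation; "wrist_force": force on the tool from outside, world axes, zero at the start; "moment": the same for the moment, N m; "width": finger opening in mm.
Only numpy, scipy, OpenCV 4.12 (cv2) and the standard library are available. Lean on these libraries where they do the work, as an engineer would, in place of code of your own. Each camera call takes 0.05 s, during which the arm holds its last target. There are 200 camera calls.

## Working session

There is one attempt and no reset: what is moved stays moved. The work goes in short steps, Python scripts to look and compute and a tool call to move; the robot and the scene stay as the last step left them, time stands still between calls to the robot, and variables do not carry over. Pictures are saved under pics/ and viewed, about 8 in all and at most 12, crops included, and the job is handed in when it is done.

Besides the shell and the picture viewer there is one more tool, called as a command line: name --argument value ..., lists and objects as JSON in quotes. drive_tool: Moves the arm, as the interface text tells. Its arguments: {"type":"object","properties":{"motion":{"type":"array"},"force":{"type":"number"}},"required":["motion"]}

```bash
mkdir -p pics
python3 - <<'E'
from bench import bot
import cv2
s=bot.observe();print(s,bot.grip_point_offset)
for n in("scene","top"):
    c=bot.get_calibration(n);print(n,c)
    cv2.imwrite(f"pics/{n}0.png",bot.snapshot(n)[:,:,::-1])
E
```

```text
{'clock': 0.0, 'joint_positions': array([ 1.19002680e+00,  3.42727169e-01,  1.52501553e+00,  2.61151585e-05,
        1.27540032e+00, -1.45988660e-01]), 'dq': array([ 0.00037644, -0.00121514,  0.00027475, -0.00103747,  0.00066752,
        0.00116579]), 'joint_torque': array([ 5.43015649e-04, -4.33684123e+01, -2.46016484e+01, -1.13231163e-04,
        7.53492670e-03, -4.87317698e-05]), 'eef_pos': array([122.04951666, 510.47857021, 404.02396538]), 'tcp_rot': array([ 1.17124752e-01,  9.93116907e-01, -7.45196266e-04, -2.13872105e-04]), 'wrist_force': array([ 0.75938327,  1.21644403, -0.13176177]), 'moment': array([0.05005319, 0.02573081, 0.00690932]), 'width': 85.23284737210135} 154.70000000000002
scene {'intrinsics': array([[535.38461417,   0.        , 326.61811329],
       [  0.        , 535.38461417, 233.87305603],
       [  0.        ,   0.        ,   1.        ]]), 'R': array([[-0.87454492, -0.48485738, -0.00919276],
       [-0.2502123 ,  0.46738793, -0.84790467],
       [ 0.41540942, -0.73923058, -0.53006902]]), 't': array([ 502.72132784,  138.11711954, 1015.03441538])}
top {'intrinsics': array([[613.94093254,   0.        , 325.25496755],
       [  0.        , 613.94093254, 236.48487072],
       [  0.        ,   0.        ,   1.        ]]), 'R': array([[ 4.35747636e-03, -9.99990462e-01,  2.96203046e-04],
       [-9.87782282e-01, -4.35042178e-03, -1.55779449e-01],
       [ 1.55779252e-01,  3.86221145e-04, -9.87791818e-01]]), 't': array([  73.44367274,  541.3589508 , 1396.23403881])}
```

View pics/top0.png

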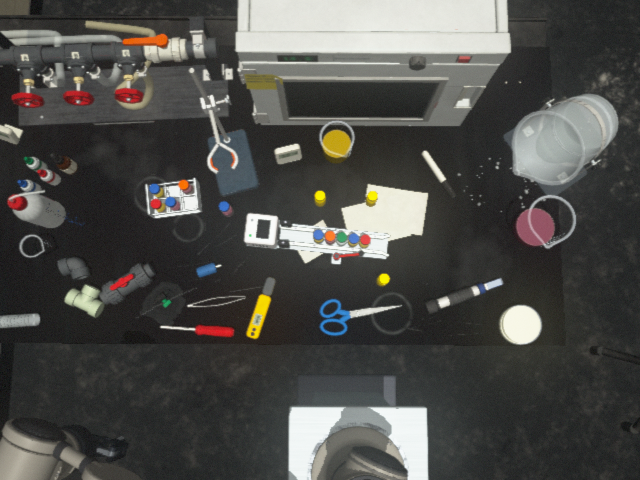

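View pics/scene0.png

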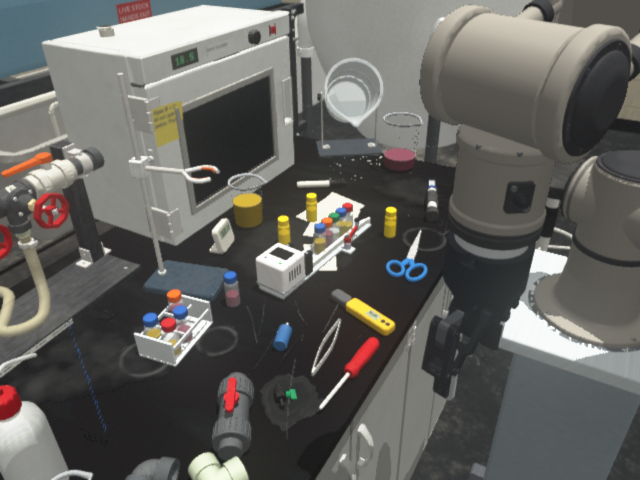

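Run:
```python
import cv2
im=cv2.imread("pics/top0.png")[180:300,235:405]
cv2.imwrite("pics/crop0.png",cv2.resize(im,None,fx=4.7,fy=4.7,interpolation=cv2.INTER_CUBIC))
```

```text
(no output)
```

View pics/crop0.png

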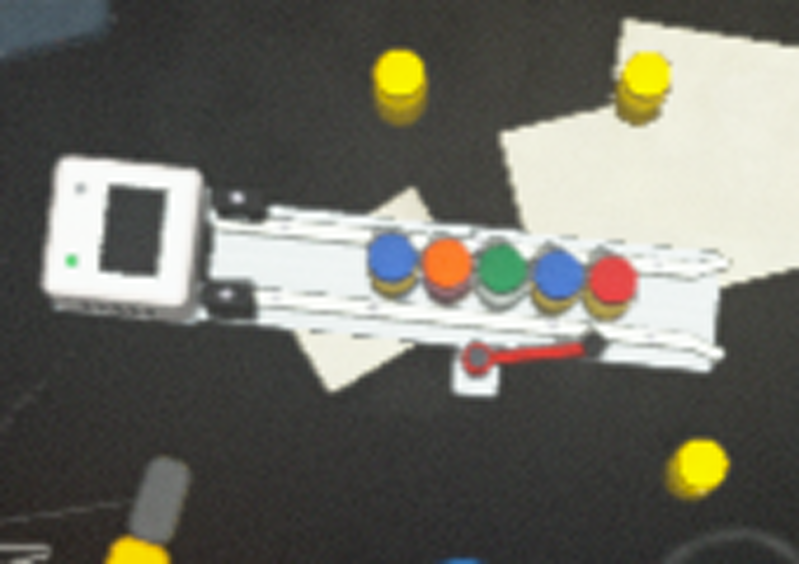

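```bash
cat > h.py <<'E'
import numpy as np
from bench import bot
def w(name,uv,z):
    c=bot.get_calibration(name);R,t=c["R"],c["t"]
    d=R.T@np.linalg.inv(c["intrinsics"])@np.array([uv[0],uv[1],1.]);o=-R.T@t
    return o+d*(z-o[2])/d[2]
def px(name,X):
    c=bot.get_calibration(name);p=c["intrinsics"]@(c["R"]@np.array(X,float)+c["t"]);return p[:2]/p[2]
E
python3 - <<'E'
from h import *
f=lambda p:((p[0]+.5)/4.7-.5+235,(p[1]+.5)/4.7-.5+180)
P={}
for n,p,z in [("red",(612,279),78),("blu2",(558,274),78),("grn",(501,267),78),("org",(447,262),78),("blu1",(392,256),78),("pivot",(477,357),39),("pin",(597,341),53),("rd0",(58,158),78),("rd1",(200,170),78),("rd2",(190,314),78),("rd3",(45,300),78),("rearFar",(728,262),24),("rearNear",(720,354),24),("rearfloor",(717,310),10)]:
    P[n]=w("top",f(p),z)[:2]
C=np.array([P[n] for n in("red","blu2","grn","org","blu1")])
c=C.mean(0);d=np.linalg.svd(C-c)[2][0];d*=np.sign(d[1])
rd=((P["rd1"]-P["rd2"])+0)/1; dr=(P["rd0"]+P["rd3"]-P["rd1"]-P["rd2"])/2
print("dir caps",d,np.arctan2(d[1],d[0]),"reader",np.arctan2(dr[1],dr[0]),np.linalg.norm(dr),np.linalg.norm(rd))
n=np.array([-d[1],d[0]])
for k,v in P.items(): print(k,v.round(1),"along",round((v-P["pivot"])@d-19.5,1),"across",round((v-c)@n,1))
E
```

```text
dir caps [0.10166249 0.99481895] 1.4689578968678247 reader 1.4837709822071457 70.26745696815429 71.16964805849496
red [530.1 -14.6] along -80.6 across -0.1
blu2 [532.4  11.7] along -54.3 across 0.2
grn [535.7  39.4] along -26.4 across -0.2
org [538.1  65.6] along -0.0 across 0.1
blu1 [540.9  92.4] along 26.9 across -0.0
pivot [496.5  50.3] along -19.5 across 39.9
pin [503.   -8.6] along -77.4 across 27.5
rd0 [588.7 256. ] along 194.5 across -30.9
rd1 [583.1 186.5] along 124.8 across -32.4
rd2 [512.  190.1] along 121.2 across 38.7
rd3 [518.6 260.6] along 192.0 across 39.3
rearFar [547.3 -76.7] along -140.7 across -23.6
rearNear [500.5 -72.1] along -140.9 across 23.5
rearfloor [524.8 -72.3] along -138.6 across -0.7
```

The row runs red to blue at top-image pixels (365,239), (354,238), (342,236), (330,235) and (318,234). The gate pivot is at about (336,256) and the pin at (362,252).

Look-alikes I'm excluding:
- yellow-capped vials at (320,198), (372,198) and (384,280)
- spare blue vial at (225,208)
- rack vials at about (175,198)

The row matches the caps listed in the lane. First I shut the fingers and turn the tool so its x axis lies along the feed direction.

drive_tool --motion '[{"spin": 10.3, "hand": 0}, {"spin": 10.3, "hand": 0}, {"spin": 10.3, "hand": 0}, {"spin": 10.3, "hand": 0}]' --force 20

```text
$.motion[0]: bad value
```

drive_tool --motion '[{"spin": 10.3}, {"spin": 10.3}, {"spin": 10.3}, {"spin": 10.2}, {}]'

```text
$.motion[0]: bad value
```

```bash
cat >> h.py <<'E'
O=np.array([538.3,65.6]);TH=1.470
D=np.array([np.cos(TH),np.sin(TH)]);N=np.array([-D[1],D[0]])
def S(x,y,z): return np.r_[O+x*D+y*N,z]
def where():
    from scipy.spatial.transform import Rotation as Ro
    s=bot.observe();R=Ro.from_quat(s["tcp_rot"]).as_matrix();tip=s["eef_pos"]+173*R[:,2]
    v=tip[:2]-O;f=s["wrist_force"]
    print("t",round(s["clock"],2),"tip sampler x,y,z",(v@D).round(1),(v@N).round(1),tip[2].round(1),"yaw err deg",np.degrees(np.arctan2(R[1,0],R[0,0])-TH).round(2),"tilt",R[:,2].round(3),"F feed/side/z",(f[:2]@D).round(2),(f[:2]@N).round(2),f[2].round(2),"w",s["width"].round(1),"q6",s["joint_positions"][5].round(2))
E
python3 -c "from h import *;where()"
```

```text
Traceback (most recent call last):
  File "h.py", line 16, in where
    print("t",round(s["clock"],2),"tip sampler x,y,z",(v@D).round(1),(v@N).round(1),tip[2].round(1),"yaw err deg",np.degrees(np.arctan2(R[1,0],R[0,0])-TH).round(2),"tilt",R[:,2].round(3),"F feed/side/z",(f[:2]@D).round(2),(f[:2]@N).round(2),f[2].round(2),"w",s["width"].round(1),"q6",s["joint_positions"][5].round(2))
                                                                                                                                                                                                                                                                   ^^^^^^^^^^^^^^^^
AttributeError: 'float' object has no attribute 'round'
```

drive_tool --motion '[{"tx": 0, "ty": 0, "tz": 0, "spin": 10.3, "hand": 0}, {"tx": 0, "ty": 0, "tz": 0, "spin": 10.3, "hand": 0}, {"tx": 0, "ty": 0, "tz": 0, "spin": 10.3, "hand": 0}, {"tx": 0, "ty": 0, "tz": 0, "spin": 10.3, "hand": 0}]' --force 20

```text
clock: 0.6
eef_pos: [122.1, 510.5, 404.3]
tcp_rot: [0.462, 0.887, -0.0, 0.0]
wrist_force: [-1.0, -0.8, -0.1]
width: 12.3
```

```bash
sed -i 's/s\["width"\].round(1)/round(float(s["width"]),1)/' h.py
python3 -c "from h import *;where()"
```

```text
t 0.6 tip sampler x,y,z 400.6 458.9 231.3 yaw err deg 40.78 tilt [-0.    -0.001 -1.   ] F feed/side/z -0.91 0.96 -0.15 w 12.3 q6 0.58
```

drive_tool --motion '[{"tx": 0, "ty": 0, "tz": 0, "spin": 10.2, "hand": 0}, {"tx": 0, "ty": 0, "tz": 0, "spin": 10.2, "hand": 0}, {"tx": 0, "ty": 0, "tz": 0, "spin": 10.2, "hand": 0}, {"tx": 0, "ty": 0, "tz": 0, "spin": 10.2, "hand": 0}]'

```text
clock: 1.1
eef_pos: [122.1, 510.5, 404.3]
tcp_rot: [0.742, 0.671, -0.0, 0.0]
wrist_force: [-0.1, 0.4, -0.6]
width: -0.1
```

drive_tool --motion '[{"tx": -0.04, "ty": 0.035, "tz": 0, "spin": 0, "hand": 0}, {"tx": -0.04, "ty": 0.035, "tz": 0, "spin": 0, "hand": 0}, {"tx": -0.04, "ty": 0.035, "tz": 0, "spin": 0, "hand": 0}, {"tx": -0.04, "ty": 0.035, "tz": 0, "spin": 0, "hand": 0}, {"tx": -0.04, "ty": 0.035, "tz": 0, "spin": 0, "hand": 0}]'

```text
clock: 1.72
eef_pos: [277.9, 293.4, 404.6]
tcp_rot: [0.74, 0.673, -0.0, 0.0]
wrist_force: [1.7, 0.1, -0.5]
width: 0.1
```

drive_tool --motion '[{"tx": -0.04, "ty": 0.035, "tz": 0, "spin": 0, "hand": 0}, {"tx": -0.04, "ty": 0.035, "tz": 0, "spin": 0, "hand": 0}, {"tx": -0.04, "ty": 0.035, "tz": 0, "spin": 0, "hand": 0}, {"tx": -0.04, "ty": 0.035, "tz": 0, "spin": 0, "hand": 0}, {"tx": -0.04, "ty": 0.035, "tz": 0, "spin": 0, "hand": 0}]'

```text
clock: 2.35
eef_pos: [433.2, 77.5, 404.6]
tcp_rot: [0.74, 0.673, 0.0, -0.0]
wrist_force: [0.4, 0.4, 1.3]
width: 0.5
```

```bash
python3 -c "from h import *;where()"
```

```text
t 2.35 tip sampler x,y,z 1.3 105.8 231.6 yaw err deg 0.31 tilt [-0.  0. -1.] F feed/side/z 0.45 -0.36 1.35 w 0.5 q6 0.1
```

drive_tool --motion '[{"tx": -0.041, "ty": 0.036, "tz": 0, "spin": -0.2, "hand": 0}, {"tx": -0.041, "ty": 0.036, "tz": 0, "spin": 0, "hand": 0}, {"tx": -0.041, "ty": 0.036, "tz": 0.03, "spin": 0, "hand": 0}, {"tx": 0, "ty": 0, "tz": 0.055, "spin": 0, "hand": 0}, {"tx": 0, "ty": 0, "tz": 0.04, "spin": 0, "hand": 0}]'

```text
clock: 2.98
eef_pos: [528.2, -54.0, 277.0]
tcp_rot: [0.739, 0.673, -0.001, -0.001]
wrist_force: [-0.1, 0.3, -0.0]
width: -0.5
```

drive_tool --motion '[{"tx": 0, "ty": 0, "tz": 0.04, "spin": 0, "hand": 0}, {"tx": 0, "ty": 0, "tz": 0, "spin": 0, "hand": 0}]'

```text
clock: 3.22
eef_pos: [527.6, -53.1, 237.0]
tcp_rot: [0.739, 0.674, -0.002, -0.003]
wrist_force: [-0.3, 0.3, 0.5]
width: -0.1
```

Run:
```python
from h import *
import cv2
where()
a=bot.snapshot("scene")[150:300,230:430,::-1]
b=bot.snapshot("top")[180:300,245:405,::-1]
r=lambda i:cv2.resize(i,(400,300),interpolation=cv2.INTER_CUBIC)
cv2.imwrite("pics/low.png",np.hstack([r(a),r(b)]))
```

```text
t 3.23 tip sampler x,y,z -119.0 0.0 64.0 yaw err deg 0.52 tilt [-0.007  0.002 -1.   ] F feed/side/z 0.26 0.34 0.45 w -0.1 q6 -0.15
```

View pics/low.png

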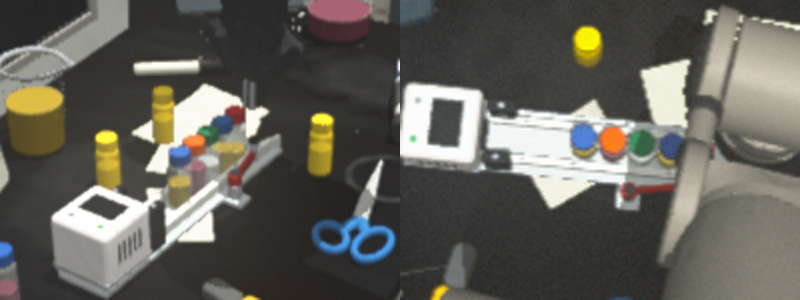

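The fingers stand behind the red vial: in the left crop the tip is at about (250,95) and the red cap at (235,115). All the vials are upright. I'll lower to just above the rails and start pushing.

drive_tool --motion '[{"tx": 0, "ty": 0, "tz": 0.018, "spin": 0, "hand": 0}, {"tx": 0, "ty": 0, "tz": 0.018, "spin": 0, "hand": 0}, {"tx": 0, "ty": 0, "tz": 0, "spin": 0, "hand": 0}, {"tx": 0, "ty": 0, "tz": 0, "spin": 0, "hand": 0}]'

```text
clock: 3.82
eef_pos: [529.3, -53.4, 205.4]
tcp_rot: [0.739, 0.674, 0.001, 0.001]
wrist_force: [0.2, -0.2, 0.5]
width: 0.4
```

```bash
python3 -c "from h import *;where()"
```

```text
t 3.83 tip sampler x,y,z -119.4 -3.5 32.4 yaw err deg 0.53 tilt [ 0.003 -0.001 -1.   ] F feed/side/z -0.21 -0.24 0.5 w 0.4 q6 -0.15
```

drive_tool --motion '[{"tx": 0.003, "ty": -0.002, "tz": 0.004, "spin": 0.5, "hand": 0}, {"tx": 0.003, "ty": 0, "tz": 0, "spin": 0, "hand": 0}, {"tx": 0, "ty": 0, "tz": 0, "spin": 0, "hand": 0}]'

```text
clock: 4.2
eef_pos: [527.3, -46.9, 199.9]
tcp_rot: [0.742, 0.671, 0.0, 0.0]
wrist_force: [0.4, 0.8, 0.5]
width: 0.1
```

```bash
python3 -c "from h import *;where()"
```

```text
t 4.2 tip sampler x,y,z -113.0 -0.4 26.9 yaw err deg 0.05 tilt [ 0.  0. -1.] F feed/side/z 0.88 -0.28 0.5 w 0.1 q6 -0.13
```

drive_tool --motion '[{"tx": 0.003, "ty": 0, "tz": -0.0015, "spin": 0, "hand": 0}, {"tx": 0.003, "ty": 0, "tz": 0, "spin": 0, "hand": 0}, {"tx": 0.003, "ty": 0, "tz": 0, "spin": 0, "hand": 0}, {"tx": 0.003, "ty": 0, "tz": 0, "spin": 0, "hand": 0}, {"tx": 0.003, "ty": 0, "tz": 0, "spin": 0, "hand": 0}]'

```text
clock: 4.82
eef_pos: [528.8, -32.1, 201.2]
tcp_rot: [0.742, 0.671, -0.0, 0.0]
wrist_force: [-0.6, -1.1, 0.1]
width: -0.1
```

drive_tool --motion '[{"tx": 0.003, "ty": 0, "tz": 0, "spin": 0, "hand": 0}, {"tx": 0.003, "ty": 0, "tz": 0, "spin": 0, "hand": 0}, {"tx": 0.003, "ty": 0, "tz": 0, "spin": 0, "hand": 0}, {"tx": 0.003, "ty": 0, "tz": 0, "spin": 0, "hand": 0}, {"tx": 0.003, "ty": 0, "tz": 0, "spin": 0, "hand": 0}]'

```text
clock: 5.45
eef_pos: [530.2, -17.1, 201.2]
tcp_rot: [0.742, 0.671, 0.0, -0.0]
wrist_force: [0.4, -1.5, 0.9]
width: -0.1
```

Run:
```python
from h import *
import cv2
where()
a=bot.snapshot("scene")[150:300,230:430,::-1]
b=bot.snapshot("top")[180:300,245:405,::-1]
r=lambda i:cv2.resize(i,(400,300),interpolation=cv2.INTER_CUBIC)
cv2.imwrite("pics/push1.png",np.hstack([r(a),r(b)]))
```

```text
t 5.45 tip sampler x,y,z -83.1 -0.3 28.2 yaw err deg 0.02 tilt [ 0.  0. -1.] F feed/side/z -1.46 -0.6 0.88 w -0.1 q6 -0.08
```

View pics/push1.png

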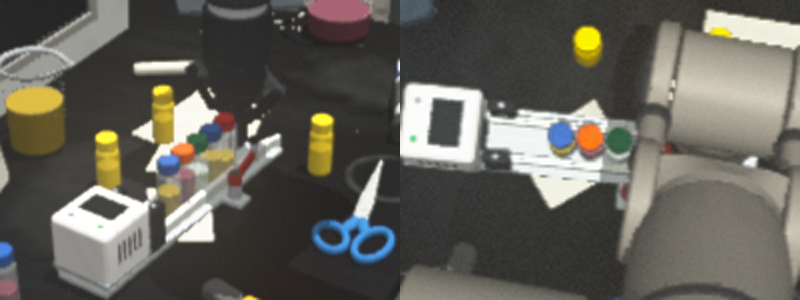

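The row has moved about 20 mm (front blue cap from (583,137) to (561,133)) and stays upright. I'll keep pushing.

drive_tool --motion '[{"tx": 0.003, "ty": 0, "tz": 0, "spin": 0, "hand": 0}, {"tx": 0.003, "ty": 0, "tz": 0, "spin": 0, "hand": 0}, {"tx": 0.003, "ty": 0, "tz": 0, "spin": 0, "hand": 0}, {"tx": 0.003, "ty": 0, "tz": 0, "spin": 0, "hand": 0}, {"tx": 0.003, "ty": 0, "tz": 0, "spin": 0, "hand": 0}]'

```text
clock: 6.18
eef_pos: [531.7, -2.2, 201.2]
tcp_rot: [0.742, 0.671, 0.0, -0.0]
wrist_force: [-0.9, -1.5, 0.1]
width: -0.1
```

drive_tool --motion '[{"tx": 0.003, "ty": 0, "tz": 0, "spin": 0, "hand": 0}, {"tx": 0.003, "ty": 0, "tz": 0, "spin": 0, "hand": 0}, {"tx": 0.003, "ty": 0, "tz": 0, "spin": 0, "hand": 0}, {"tx": 0.003, "ty": 0, "tz": 0, "spin": 0, "hand": 0}, {"tx": 0.003, "ty": 0, "tz": 0, "spin": 0, "hand": 0}]'

```text
clock: 6.8
eef_pos: [533.3, 12.8, 201.2]
tcp_rot: [0.742, 0.671, 0.0, -0.0]
wrist_force: [-1.2, -0.8, 0.2]
width: -0.3
```

drive_tool --motion '[{"tx": 0.003, "ty": 0, "tz": 0, "spin": 0, "hand": 0}, {"tx": 0.003, "ty": 0, "tz": 0, "spin": 0, "hand": 0}, {"tx": 0.003, "ty": 0, "tz": 0, "spin": 0, "hand": 0}, {"tx": 0.003, "ty": 0, "tz": 0, "spin": 0, "hand": 0}, {"tx": 0.002, "ty": 0, "tz": 0, "spin": 0, "hand": 0}]'

```text
clock: 7.42
eef_pos: [534.7, 26.7, 201.2]
tcp_rot: [0.742, 0.671, 0.0, -0.0]
wrist_force: [-0.6, -1.0, -0.4]
width: 0.0
```

Run:
```python
from h import *
import cv2
where()
a=bot.snapshot("scene")[180:260,250:410,::-1]
b=bot.snapshot("top")[200:270,235:375,::-1]
r=lambda i:cv2.resize(i,(800,int(800*i.shape[0]/i.shape[1])),interpolation=cv2.INTER_CUBIC)
cv2.imwrite("pics/push2.png",cv2.resize(np.vstack([r(a),r(b)]),None,fx=.74,fy=.74))
```

```text
t 7.42 tip sampler x,y,z -39.1 -0.3 28.2 yaw err deg 0.03 tilt [ 0.  0. -1.] F feed/side/z -1.02 0.5 -0.45 w 0.0 q6 0.01
```

View pics/push2.png

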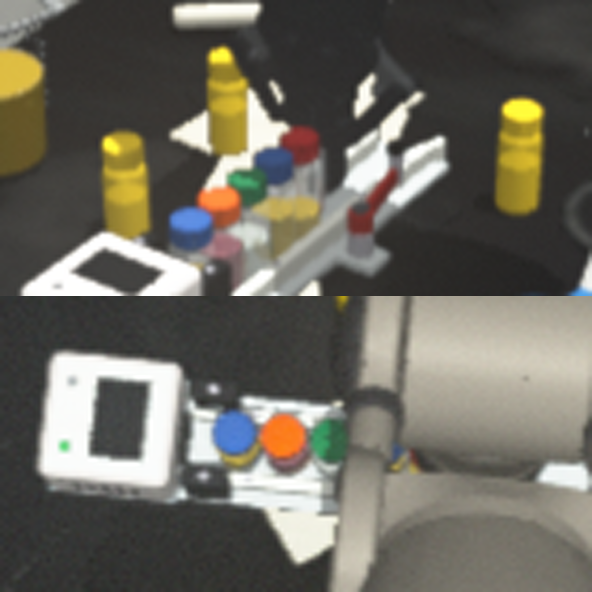

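Two caps near the front are clear: blue at (235,433) and orange at (283,436). Next I measure how much travel is left.

Run:
```python
from h import *
for p in[(235,433),(283,436)]:
    v=w("top",(235+p[0]/4.229-.4,200+(p[1]-296)/4.229-.4),78)[:2]-O;print(v@D,v@N)
```

```text
90.75649158890037 1.980630230939447
64.7574853226522 0.8886526414604339
```

drive_tool --motion '[{"tx": 0.002, "ty": 0, "tz": 0, "spin": 0, "hand": 0}, {"tx": 0.002, "ty": 0, "tz": 0, "spin": 0, "hand": 0}, {"tx": 0.002, "ty": 0, "tz": 0, "spin": 0, "hand": 0}, {"tx": 0.002, "ty": 0, "tz": 0, "spin": 0, "hand": 0}, {"tx": 0.002, "ty": 0, "tz": 0, "spin": 0, "hand": 0}]'

```text
clock: 8.15
eef_pos: [535.7, 36.6, 201.2]
tcp_rot: [0.742, 0.671, 0.0, -0.0]
wrist_force: [-0.4, -1.3, 0.1]
width: 0.1
```

drive_tool --motion '[{"tx": 0.001, "ty": 0, "tz": 0, "spin": 0, "hand": 0}, {"tx": 0.001, "ty": 0, "tz": 0, "spin": 0, "hand": 0}]'

```text
clock: 8.4
eef_pos: [535.9, 38.5, 201.2]
tcp_rot: [0.742, 0.671, 0.0, 0.0]
wrist_force: [0.0, -0.4, 0.2]
width: -0.4
```

drive_tool --motion '[{"tx": 0.001, "ty": 0, "tz": 0, "spin": 0, "hand": 0}, {"tx": 0, "ty": 0, "tz": 0, "spin": 0, "hand": 0}]'

```text
clock: 8.65
eef_pos: [536.0, 39.5, 201.2]
tcp_rot: [0.742, 0.671, 0.0, -0.0]
wrist_force: [-0.2, -0.6, -0.7]
width: 0.3
```

drive_tool --motion '[{"tx": 0.001, "ty": 0, "tz": 0, "spin": 0, "hand": 0}, {"tx": 0.001, "ty": 0, "tz": 0, "spin": 0, "hand": 0}]'

```text
clock: 8.9
eef_pos: [536.2, 41.4, 201.2]
tcp_rot: [0.742, 0.671, 0.0, -0.0]
wrist_force: [0.9, -0.9, 0.7]
width: -0.0
```

drive_tool --motion '[{"tx": 0.001, "ty": 0, "tz": 0, "spin": 0, "hand": 0}]'

```text
clock: 9.02
eef_pos: [536.3, 42.2, 201.2]
tcp_rot: [0.742, 0.671, -0.0, 0.0]
wrist_force: [-1.3, -6.1, 0.3]
width: 0.1
```

drive_tool --motion '[{"tx": 0.0005, "ty": 0, "tz": 0, "spin": 0, "hand": 0}]'

```text
clock: 9.15
eef_pos: [536.3, 42.3, 201.2]
tcp_rot: [0.742, 0.671, -0.0, 0.0]
wrist_force: [-0.8, -7.1, 0.6]
width: 0.4
```

The row is home: the force jumped to 7 N against the stop. Now I back off, raise the tool and look.

drive_tool --motion '[{"tx": -0.004, "ty": 0, "tz": 0, "spin": 0, "hand": 0}, {"tx": -0.012, "ty": 0, "tz": 0, "spin": 0, "hand": 0}, {"tx": -0.012, "ty": 0, "tz": 0, "spin": 0, "hand": 0}, {"tx": 0, "ty": 0, "tz": -0.04, "spin": 0, "hand": 0}, {"tx": 0, "ty": 0, "tz": -0.04, "spin": 0, "hand": 0}]'

```text
clock: 9.78
eef_pos: [533.3, 14.1, 281.8]
tcp_rot: [0.742, 0.67, -0.0, -0.001]
wrist_force: [1.4, 0.0, -0.1]
width: -0.1
```

drive_tool --motion '[{"tx": -0.0225, "ty": -0.042, "tz": 0, "spin": 0, "hand": 0}, {"tx": 0, "ty": -0.018, "tz": 0, "spin": 0, "hand": 0}, {"tx": 0, "ty": 0, "tz": 0, "spin": 0, "hand": 0}]'

```text
clock: 10.15
eef_pos: [470.7, -1.9, 281.5]
tcp_rot: [0.742, 0.67, 0.0, -0.0]
wrist_force: [0.0, 0.1, 0.5]
width: 0.4
```

Run:
```python
from h import *
import cv2
where()
a=bot.snapshot("scene")[180:260,250:410,::-1]
b=bot.snapshot("top")[200:270,235:375,::-1]
r=lambda i:cv2.resize(i,(800,int(800*i.shape[0]/i.shape[1])),interpolation=cv2.INTER_CUBIC)
cv2.imwrite("pics/home.png",cv2.resize(np.vstack([r(a),r(b)]),None,fx=.74,fy=.74))
```

```text
t 10.15 tip sampler x,y,z -73.9 60.4 108.5 yaw err deg -0.04 tilt [-0.  0. -1.] F feed/side/z 0.06 -0.03 0.5 w 0.4 q6 -0.07
```

View pics/home.png

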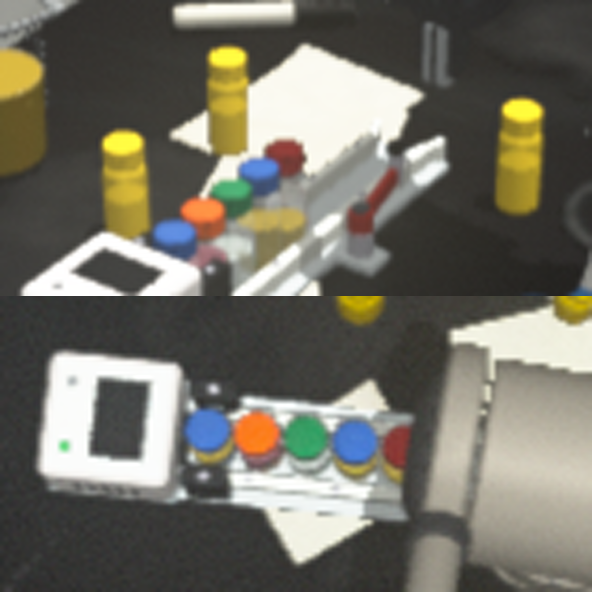

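All five vials are upright and packed against the stop. The caps run evenly from (209,430) to about (403,450) with even spacing of about 49 px, and the gate is still open. Next I lower beside the gate on the outer side.

drive_tool --motion '[{"tx": 0, "ty": 0, "tz": 0.03, "spin": 0, "hand": 0}, {"tx": 0, "ty": 0, "tz": 0.03, "spin": 0, "hand": 0}, {"tx": 0, "ty": 0, "tz": 0.018, "spin": 0, "hand": 0}, {"tx": 0, "ty": 0, "tz": 0, "spin": 0, "hand": 0}, {"tx": 0, "ty": 0, "tz": 0, "spin": 0, "hand": 0}]'

```text
clock: 10.88
eef_pos: [472.3, -1.4, 203.6]
tcp_rot: [0.742, 0.671, 0.0, 0.0]
wrist_force: [0.6, -0.2, 0.4]
width: -0.1
```

```bash
python3 -c "from h import *;where()"
```

```text
t 10.88 tip sampler x,y,z -73.3 58.7 30.6 yaw err deg 0.03 tilt [ 0.001 -0.    -1.   ] F feed/side/z -0.13 -0.57 0.35 w -0.1 q6 -0.07
```

drive_tool --motion '[{"tx": 0.001, "ty": 0.005, "tz": 0, "spin": 0, "hand": 0}, {"tx": 0, "ty": 0.005, "tz": 0, "spin": 0, "hand": 0}, {"tx": 0.001, "ty": 0.004, "tz": 0, "spin": 0, "hand": 0}, {"tx": 0.001, "ty": 0.004, "tz": 0, "spin": 0, "hand": 0}, {"tx": 0.001, "ty": 0.004, "tz": 0, "spin": 0, "hand": 0}]'

```text
clock: 11.5
eef_pos: [494.1, 0.5, 203.2]
tcp_rot: [0.742, 0.671, 0.0, -0.0]
wrist_force: [-0.8, 0.1, 0.2]
width: -0.0
```

drive_tool --motion '[{"tx": 0.0025, "ty": 0.004, "tz": 0, "spin": 0, "hand": 0}, {"tx": 0.0025, "ty": 0.0035, "tz": 0, "spin": 0, "hand": 0}, {"tx": 0.0025, "ty": 0.0035, "tz": 0, "spin": 0, "hand": 0}]'

```text
clock: 11.88
eef_pos: [505.8, 6.9, 203.2]
tcp_rot: [0.742, 0.671, 0.0, 0.0]
wrist_force: [-0.7, -2.2, -0.2]
width: 0.1
```

Run:
```python
from h import *
import cv2
where()
a=bot.snapshot("scene")[180:260,250:410,::-1]
cv2.imwrite("pics/gate1.png",cv2.resize(a,None,fx=5,fy=5,interpolation=cv2.INTER_CUBIC))
```

```text
t 11.88 tip sampler x,y,z -61.6 26.4 30.2 yaw err deg 0.02 tilt [ 0.  0. -1.] F feed/side/z -2.24 0.44 -0.18 w 0.1 q6 -0.04
```

View pics/gate1.png

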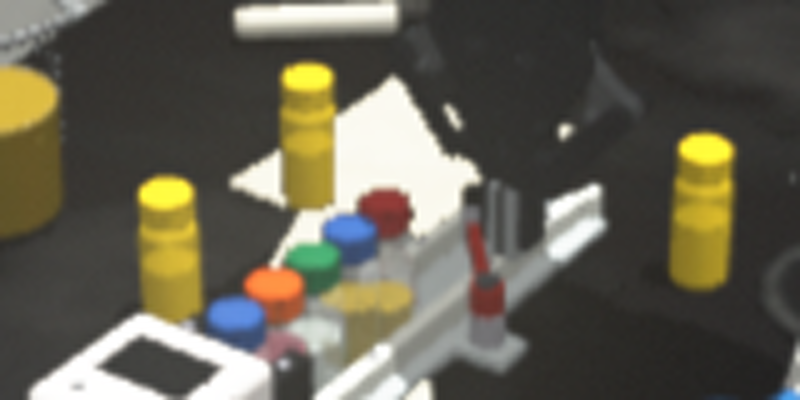

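The gate is swinging across: its pin is at (473,195), with the fingers behind it at about (505,220). I'll follow the arc.

drive_tool --motion '[{"tx": 0.003, "ty": 0.003, "tz": 0, "spin": 0, "hand": 0}, {"tx": 0.003, "ty": 0.003, "tz": 0, "spin": 0, "hand": 0}, {"tx": 0.0034, "ty": 0.002, "tz": 0, "spin": 0, "hand": 0}, {"tx": 0.004, "ty": 0.002, "tz": 0, "spin": 0, "hand": 0}, {"tx": 0.0036, "ty": 0.0016, "tz": 0, "spin": 0, "hand": 0}]'

```text
clock: 12.55
eef_pos: [519.0, 22.8, 203.2]
tcp_rot: [0.742, 0.671, 0.0, 0.0]
wrist_force: [0.4, -0.9, -0.8]
width: -0.1
```

drive_tool --motion '[{"tx": 0.002, "ty": 0.0006, "tz": 0, "spin": 0, "hand": 0}, {"tx": 0.002, "ty": 0.0005, "tz": 0, "spin": 0, "hand": 0}, {"tx": 0.002, "ty": 0.0005, "tz": 0, "spin": 0, "hand": 0}]'

```text
clock: 12.92
eef_pos: [521.0, 28.5, 203.2]
tcp_rot: [0.742, 0.671, 0.0, 0.0]
wrist_force: [0.1, -1.5, -0.2]
width: -0.1
```

drive_tool --motion '[{"tx": 0.001, "ty": 0, "tz": 0, "spin": 0, "hand": 0}, {"tx": 0.001, "ty": 0, "tz": 0, "spin": 0, "hand": 0}]'

```text
clock: 13.18
eef_pos: [521.2, 30.4, 203.2]
tcp_rot: [0.742, 0.671, 0.0, 0.0]
wrist_force: [1.1, -1.5, 1.1]
width: -0.2
```

drive_tool --motion '[{"tx": 0.001, "ty": 0, "tz": 0, "spin": 0, "hand": 0}]'

```text
clock: 13.3
eef_pos: [521.3, 31.4, 203.2]
tcp_rot: [0.742, 0.671, 0.0, -0.0]
wrist_force: [0.7, -1.9, -0.3]
width: -0.1
```

drive_tool --motion '[{"tx": 0.001, "ty": 0, "tz": 0, "spin": 0, "hand": 0}]'

```text
clock: 13.42
eef_pos: [521.4, 32.4, 203.2]
tcp_rot: [0.742, 0.671, 0.0, 0.0]
wrist_force: [1.5, -0.7, 1.0]
width: 0.5
```

drive_tool --motion '[{"tx": 0.001, "ty": 0, "tz": 0, "spin": 0, "hand": 0}]'

```text
clock: 13.55
eef_pos: [521.5, 33.4, 203.2]
tcp_rot: [0.742, 0.671, 0.0, 0.0]
wrist_force: [0.9, -1.6, 0.5]
width: 0.5
```

drive_tool --motion '[{"tx": 0.001, "ty": 0, "tz": 0, "spin": 0, "hand": 0}]'

```text
clock: 13.68
eef_pos: [521.6, 34.4, 203.2]
tcp_rot: [0.742, 0.671, 0.0, 0.0]
wrist_force: [0.2, -2.4, 0.1]
width: 0.2
```

drive_tool --motion '[{"tx": 0.0007, "ty": 0, "tz": 0, "spin": 0, "hand": 0}]'

```text
clock: 13.8
eef_pos: [521.7, 34.8, 203.2]
tcp_rot: [0.742, 0.671, -0.0, 0.0]
wrist_force: [0.5, -5.6, 0.5]
width: 0.2
```

drive_tool --motion '[{"tx": 0.0007, "ty": 0, "tz": 0, "spin": 0, "hand": 0}]'

```text
clock: 13.92
eef_pos: [521.7, 35.0, 203.2]
tcp_rot: [0.741, 0.671, -0.001, 0.001]
wrist_force: [0.0, -8.6, 0.7]
width: -0.2
```

The gate is at its hard end: the force rose to 8.6 N at the expected travel. I hold there briefly, then back off straight and raise the tool clear.

drive_tool --motion '[{"tx": 0, "ty": 0, "tz": 0, "spin": 0, "hand": 0}, {"tx": 0, "ty": 0, "tz": 0, "spin": 0, "hand": 0}, {"tx": -0.003, "ty": 0, "tz": 0, "spin": 0, "hand": 0}, {"tx": -0.01, "ty": 0, "tz": 0, "spin": 0, "hand": 0}, {"tx": -0.015, "ty": 0, "tz": 0, "spin": 0, "hand": 0}]'

```text
clock: 14.55
eef_pos: [518.7, 7.4, 203.1]
tcp_rot: [0.741, 0.671, -0.0, -0.0]
wrist_force: [-0.1, 0.2, -0.3]
width: -0.3
```

drive_tool --motion '[{"tx": 0, "ty": 0, "tz": -0.05, "spin": 0, "hand": 0}, {"tx": 0, "ty": 0, "tz": -0.05, "spin": 0, "hand": 0}, {"tx": 0, "ty": 0, "tz": -0.05, "spin": 0, "hand": 0}, {"tx": -0.05, "ty": 0, "tz": -0.02, "spin": 0, "hand": 0}, {"tx": -0.06, "ty": 0, "tz": 0, "spin": 0, "hand": 0}]'

```text
clock: 15.18
eef_pos: [507.8, -102.9, 375.5]
tcp_rot: [0.741, 0.672, 0.001, 0.002]
wrist_force: [0.7, -0.2, 0.0]
width: -0.1
```

drive_tool --motion '[{"tx": -0.06, "ty": 0, "tz": 0, "spin": 0, "hand": 0}, {"tx": -0.06, "ty": 0, "tz": 0, "spin": 0, "hand": 0}, {"tx": -0.05, "ty": 0, "tz": 0, "spin": 0, "hand": 0}, {"tx": 0, "ty": 0, "tz": 0, "spin": 0, "hand": 0}, {"tx": 0, "ty": 0, "tz": 0, "spin": 0, "hand": 0}]'

```text
clock: 15.8
eef_pos: [490.4, -270.9, 372.9]
tcp_rot: [0.742, 0.67, 0.0, -0.001]
wrist_force: [0.1, 0.9, -0.9]
width: -0.2
```

Run:
```python
from h import *
import cv2
where()
a=bot.snapshot("scene")[180:260,250:410,::-1]
b=bot.snapshot("top")[200:270,235:375,::-1]
r=lambda i:cv2.resize(i,(800,int(800*i.shape[0]/i.shape[1])),interpolation=cv2.INTER_CUBIC)
cv2.imwrite("pics/end.png",cv2.resize(np.vstack([r(a),r(b)]),None,fx=.74,fy=.74))
```

```text
t 15.8 tip sampler x,y,z -339.5 13.9 199.9 yaw err deg -0.04 tilt [-0.     0.001 -1.   ] F feed/side/z 0.86 0.04 -0.86 w -0.2 q6 -0.54
```

View pics/end.png

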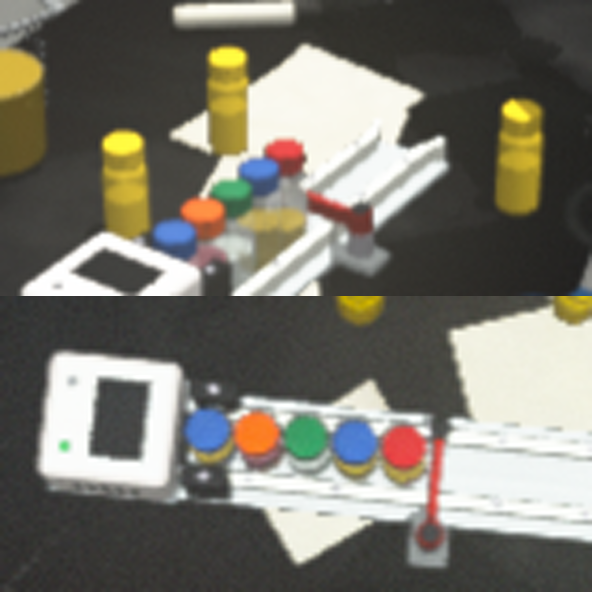

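The arm is clear. The gate lies straight across the lane, from pivot (430,533) to pin (440,428), close behind the red vial at (404,446). A number check comes before handing in.

Run:
```python
from h import *
f=lambda p:(235+p[0]/4.229-.4,200+(p[1]-296)/4.229-.4)
L=lambda p,z:(lambda v:np.array([v@D,v@N]))(w("top",f(p),z)[:2]-O)
for p in[(209,429),(258,434),(306,438),(355,442),(404,447)]:print(L(p,78).round(1))
a,b=L((430,533),39),L((440,427),53);d=b-a;print(a,b,"angle",np.arctan2(-d[1],-d[0]))
```

```text
[105.    1.3]
[78.3  1.2]
[52.3  0.7]
[25.7  0.1]
[-0.9  0. ]
[-19.89019966  40.1491056 ] [-19.28695392 -17.16051974] angle 1.5813220186960457
```

```bash
python3 -c "from bench import bot;print(bot.close_job())"
```

```text
the job is handed in; nothing more can be done
None
```

The vials are home against the stop, the gate is shut behind them, and the job is handed in; no verdict was reported. It took about 16 s of the 51 s allowed.

- **Vials:** I pushed the row about 80 mm low along the lane with the shut fingertips until the force rose to 7 N at the stop. In the last top picture, the caps sit at sampler x = 105, 78, 52, 26 and -0.9 mm. All are within 1.3 mm of the lane's middle, look upright and are evenly spaced. The last vial should be at about -0.6 mm, so the row is packed.
- **Gate:** I swung it round from the outside until the force rose to 8.6 N at its hard end. The picture gives 1.58 rad against the 1.571 rad end, which agrees within measuring error.
- **Everything else:** The robot is clear and touching nothing. No wrist force read during the job was above about 9 N. I saw no contact with the other bench things, but I did not measure their positions again at the end.

No check failed. The fingers met the stop and the gate end about 1.5 mm further on than my picture-based estimate, which is within the calibration error.

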